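Clear the reject and hold the hold-to-run lever at its middle position

TASK

The short vial among the three in the nest plate is a reject: drop it into the open grey parts crate and leave the two tall vials standing in their pockets. Then press the hold-to-run lever with the fingers to its middle position (lever level, top of its pad flush with the top of the steel gauge post), never squeezing it through to the bottom stop. Keep it pressed there: finish while still holding it.

Things in the scene. Friction and masses are not known exactly. Their poses are not given: they have to be found in the camera images.
- nest: fixed aluminium plate 236 x 76 x 16 mm lying on the table, with three round pockets (54 mm across, 10 mm deep, floor 6 mm above the table) in one row along its own x axis at x = -78, 0 and +78 mm, each holding one upright vial. Origin: centre of its underside.
- short_vial: the reject: clear glass vial with white cap, 68 mm tall in all (the shorter one), body 45 mm in diameter up to 47 mm, cap 36 mm in diameter above; 60 g. In any of the three pockets. Origin: centre of its underside, z axis up through the cap.
- tall_vial_a: good vial of the same look, 85 mm tall, body about 46 mm in diameter; stays in its pocket. Origin: centre of its underside, z axis up.
- tall_vial_b: the other good vial, the same as tall_vial_a.
- crate: fixed open grey plastic parts crate, 180 (its x) x 150 (its y) x 60 mm high, walls and floor 5 mm. Origin: centre of its underside. It stands to the left or to the right of the nest plate.
- station: fixed hold-to-run station, on the other side of the nest plate than the crate: grey base 190 (x) x 70 x 14 mm, two hinge cheeks 70 mm high at its far (+x) end, gauge post at its near (-x) end. Origin: centre of the underside. Lever hinge along y at x = +72, z = 58 mm; the lever points to -x. With the lever level its pad's top centre is at x = -33, z = 66 mm.
- lever (a joint): angle of the hold-to-run lever, rad: 0 = released (tilted 0.2 rad upward, pad about 20 mm above the level position), 0.2 = middle position (level), 0.4 = bottom stop. It springs back when let go. Pressing straight down at the pad's centre takes about 3 N to start, 7 N at the middle and 11 N at the bottom.
- lever_pad (a point): centre of the top face of the lever's black pad, 105 mm from the hinge axis; it moves with the lever. The pad is 50 mm along the lever and 36 mm wide.
- gauge_top (a point): centre of the top of the fixed steel gauge post, 10 x 30 mm and 66 mm high, 42 mm in front of the pad's centre (17 mm from post centre to the pad's front edge): the height of the pad's top in the middle position.
Not all that is in view belongs to the job. Leave any black look-alike of the short_vial alone. Leave any orange look-alike of the station alone.

How it is judged:
By the outcome, as a careful person would: the job done as asked, in the order asked, and still so for the second after the job is handed in, while the arm keeps its last pose, push and grip.
It also fails if it takes over 51 s, if anything falls off the work surface, if the arm or the gripper's body presses on something with over 40 N, if the wrist force passes 120 N, or if a joint passes its speed limit or range.

ROBOT

A 6-joint arm with a two-finger parallel gripper is mounted at the origin on a cart in front of the work surface, level with it; the furniture and walls round the work are solid. World frame = base frame: x ahead of the robot, y to its left, z up, the work surface at z = 0. Lengths are in m, angles in rad, forces in N, time in s.
With the tool pointing down it reaches from about 0.4 to 0.925 m from the base axis. Payload 12.5 kg.
Tool frame: the origin (TCP) lies on the centre line of the jaws, within the pads' length; the fingertips stand 19 mm ahead of it and the grasp point (between the pads) is the TCP (arm.tip_reach is the z of the fingertips in the tool frame, in m); z points along the fingers, y is the line along which they close (so a half turn about z gives the same grasp; the last joint's range is limited). The gripper opens to 95 mm and grips with 3 to 60 N. Pads are 20 mm wide; open, the fingers measure 119 mm over their backs; the gripper's body (75 mm by 180 mm) begins 59 mm behind the grasp point.
Start: joints at [1.101, 0.491, 1.559, -0, 1.092, -0.106], TCP at [0.222, 0.584, 0.234] pointing down, gripper open.
Joint ranges: [-3.1, 3.1], [-0.84, 2.19], [0.05, 2.79], [-1.13, 4.28], [0.06, 2.93], [-2.69, 2.69]. Speed limits (rad/s): [2.22, 2.22, 2.79, 3.14, 3.14, 3.14].

INTERFACE

Orientations are given as a rotation vector (axis times angle).
In Python, from workcell import arm gives the robot as it stands.
- The arm moves only by the tool servo_tool, never from a script. Its argument "rows" is one flat list of numbers, 7 for each row, row after row: the shift along the tool's x, y, z scaled (see below), then the turn, a rotation vector about the tool's x, y, z scaled (see below), then the gripper command: -1 is fully open, 1 is shut, values between are in proportion. In form: [dx, dy, dz, wx, wy, wz, gripper, dx, dy, dz, wx, wy, wz, gripper, ...]. A call has 1 to 12 rows; each row is the pose to reach, as a shift and turn from the pose commanded when the call began, along the tool's axes at that moment; what a row does not reach only later rows make up. The controller multiplies each number of a shift by 150 mm and each number of a turn by pi/4 rad. A row lasts 1/8 s, in which the tool goes at most 62.5 mm and 10.7 degrees, less where a joint would pass 70% of its speed; a pose out of reach is approached as far as the arm can. A call with a number of a shift or a turn outside -1 to 1 is refused whole. A call with a gripper value outside its range is refused whole. The fingers move at their own pace and stop on an object; the grip force is fixed at half the most. Time passes only in rows, so rows that repeat a pose let the fingers close. It gives the time, the measured TCP pose, the force, the opening and the grip force at its end, in the units of the state.
- arm.state(): the state, without advancing time (a new reading comes with each control period).
- arm.snapshot(name): name is "scene" or "top" or "wrist"; returns (picture, depth): 400x640x3 uint8, blue, green, red; 400x640 float32, m along the optical axis (not along the pixel's ray), 0 where there is no reading.
- arm.camera_model(name): a dict with "fovy" (degrees; the focal length in pixels is half the picture's height over the tangent of half this angle, whatever the lens; pixels are square), "cx", "cy" (the principal point, pixels), "origin" and "attitude" of the camera in the world. Camera axes: x right, y down, z forward; pixel columns grow to the right and rows downward; lengths in m; the calibration is good to about 2 mm. A picture is of the moment at which its call begins: read the wrist's pose just before it. camera_model takes no time and is no camera call; for the wrist camera it gives the pose at the moment of the call.
- arm.finish_job(): hands the job in; it is judged then, once.
The state is a dict: "time_s": time; "joint_positions": joint angles; "qvel": joint speeds; "joint_torque": joint torques, N m; "tool_pos": TCP position; "ee_rot": TCP orientation; "wrist_force": force on the tool from outside, world axes, zero at the start; "torque": the same for the moment, N m; "width": opening from 0.0 (shut) to 1.0 (fully open); "finger_force": force on a finger pad.
Only numpy, scipy, OpenCV 4.12 (cv2) and the standard library are available. Lean on these libraries where they do the work, as an engineer would, in place of code of your own. Each camera call takes 0.05 s, during which the arm holds its last target. There are 200 camera calls.

## Working session

There is one attempt and no reset: what is moved stays moved. The work goes in short steps, Python scripts to look and compute and a tool call to move; the robot and the scene stay as the last step left them, time stands still between calls to the robot, and variables do not carry over. Pictures are saved under pics/ and viewed, at most 10 in all, crops included, and the job is handed in when it is done.

Besides the shell and the picture viewer there is one more tool, called after "Emit:" in YAML: its name, and indented under it one key for each argument. servo_tool: Moves the arm, as the interface text tells. Shifts and turns lie within -1 to 1; 1 stands for 150 mm of shift or pi/4 rad of turn. Its arguments: {"type":"object","properties":{"rows":{"type":"array"}},"required":["rows"]}

```bash
mkdir -p pics; cat > h.py <<'E'
import numpy as np, cv2
from workcell import arm
from scipy.spatial.transform import Rotation as R
def snap(n,f):
    m=arm.camera_model(n); p,d=arm.snapshot(n); cv2.imwrite(f'pics/{f}.png',p); np.save(f'pics/{f}.npy',d); np.save(f'pics/{f}_m.npy',m,allow_pickle=True); return p,d,m
def load(f): return cv2.imread(f'pics/{f}.png'),np.load(f'pics/{f}.npy'),np.load(f'pics/{f}_m.npy',allow_pickle=True).item()
def cloud(d,m):
    fl=200/np.tan(np.radians(m['fovy'])/2); v,u=np.mgrid[0:400,0:640]
    c=np.stack([(u-m['cx'])/fl*d,(v-m['cy'])/fl*d,d],-1)
    A=np.array(m['attitude']); A=A if A.shape==(3,3) else R.from_rotvec(A).as_matrix()
    return c@A.T+np.array(m['origin'])
E
python3 - <<'E'
from h import *
for n in('top','scene'):
    p,d,m=snap(n,n+'0'); print(m)
print(arm.state())
E
```

```text
{'fovy': 42.157897233454385, 'cx': 321.33888729898234, 'cy': 202.61238134730212, 'origin': array([ 0.43373921, -0.10665795,  1.56426501]), 'attitude': array([-2.214558  ,  2.15372641, -0.06842393])}
{'fovy': 52.94659403876795, 'cx': 321.7218616754437, 'cy': 200.18161147425707, 'origin': array([-0.16666773, -0.50891245,  0.93919772]), 'attitude': array([-2.1558418 ,  1.17170373, -0.47148091])}
{'time_s': 0.1, 'joint_positions': array([ 1.10139994e+00,  4.91499847e-01,  1.55941113e+00, -2.17636715e-05,
        1.09167823e+00, -1.05585475e-01]), 'qvel': array([-1.58837306e-05, -1.46720558e-03, -3.19411210e-03,  2.52316065e-03,
       -6.65399312e-05, -8.94108838e-04]), 'joint_torque': array([ 2.25060343e-03, -6.13623762e+01, -2.58607525e+01,  6.93064230e-02,
        4.71539015e-02, -8.18694548e-05]), 'tool_pos': array([0.22228199, 0.58392077, 0.23311203]), 'ee_rot': array([-5.68263079e-01, -3.08950160e+00,  1.50962068e-03]), 'wrist_force': array([-0.83042554,  0.47463364,  0.06549138]), 'torque': array([ 0.02572665, -0.01089566, -0.02431135]), 'finger_force': 0.0, 'width': 0.9998971963594386}
```

View pics/top0.png

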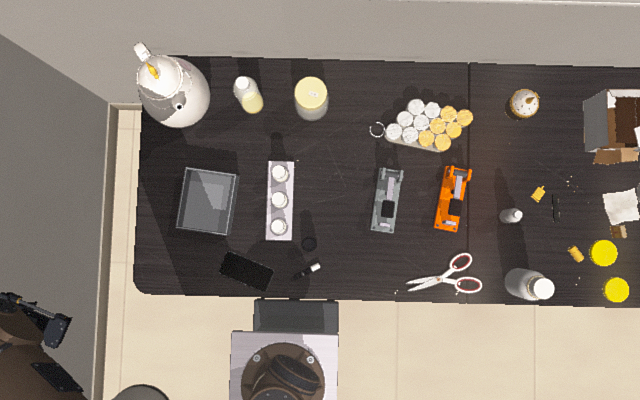

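View pics/scene0.png

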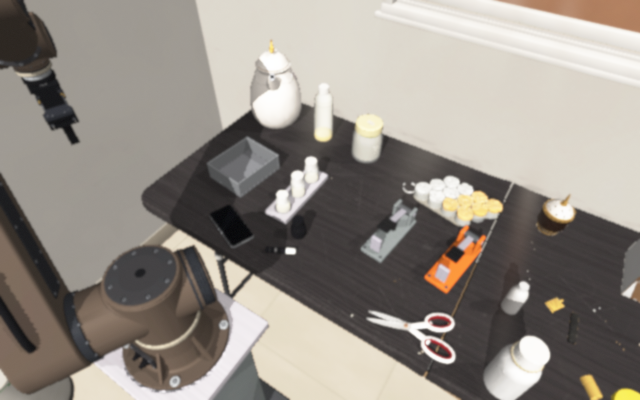

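The top view shows the crate at (208,201), the nest with vials at (279,173), (279,200) and (279,227), and the grey station at (387,200). The orange look-alike is at (453,198) and the black vial near (308,243). The scene view confirms this layout.

```bash
python3 - <<'E'
from h import *
p,d,m=load('top0'); P=cloud(d,m)
for u,v in((279,173),(279,200),(279,227)):
    w=P[v-14:v+15,u-14:u+15].reshape(-1,3); h=np.percentile(w[:,2],97); s=w[w[:,2]>h-.006]; print('vial',h,(s.min(0)+s.max(0))/2,np.median(s,0),len(s))
def rect(u0,u1,v0,v1,lo,hi):
    w=P[v0:v1,u0:u1].reshape(-1,3); s=w[(w[:,2]>lo)&(w[:,2]<hi)]
    (c,sz,a)=cv2.minAreaRect(s[:,:2].astype(np.float32)); print(c,sz,a,len(s),np.median(s[:,2]))
rect(260,300,155,246,.010,.022)
rect(172,245,160,242,.052,.066)
rect(366,410,160,240,.008,.02)
rect(366,410,160,240,.008,.12)
for v in range(160,240,4): print(v,[int(1000*z) for z in P[v,366:410:3,2]])
I=np.hstack([cv2.resize(p[150:260,255:325],None,fx=5,fy=5,interpolation=2),cv2.resize(p[150:260,355:425],None,fx=5,fy=5,interpolation=2)]);cv2.imwrite('pics/c.png',I)
E
```

```text
vial 0.09416120554236945 [ 0.53585615 -0.03016709  0.82623218] [0.62057273 0.02647533 0.09183853] 106
vial 0.09435105342025216 [ 0.49711364 -0.03162405  0.82635078] [0.54328127 0.02577643 0.09256231] 112
vial 0.07688919504475344 [ 0.45753985 -0.03191313  0.81765429] [0.46451871 0.02747135 0.07506282] 94
(0.538152277469635, 0.02548188716173172) (0.24698559939861298, 0.1114877238869667) 2.0645930767059326 1168 0.016712840549986008
(0.5329397916793823, 0.23909851908683777) (0.15293437242507935, 0.18049749732017517) 82.95670318603516 435 0.060100713762564206
(0.5566441416740417, -0.29441073536872864) (0.12375719100236893, 0.23449692130088806) 89.70635986328125 825 0.014317615869995137
(0.5566441416740417, -0.29441073536872864) (0.12375719100236893, 0.23449692130088806) 89.70635986328125 1506 0.01820626970322159
160 [4, 6, 5, -3, 0, 0, -1, 2, 7, 2, 1, 7, -4, 4, 3]
164 [1, -2, 3, -1, -3, -2, 2, 7, -2, 7, 2, 3, 2, 1, 0]
168 [2, -3, -5, 0, 2, 8, 61, -3, 3, 2, 1, 2, 5, -2, -6]
172 [-1, 3, 0, 1, -3, 65, 69, 69, 60, 61, 66, 58, 73, 3, 1]
176 [0, 3, -3, 6, 12, 69, 63, 63, 65, 69, 57, 65, 74, 5, 
[... 190 characters left out ...]
0, 1, -3, 10, 18, 18, 76, 72, 15, 15, 6, 2, 1, -1]
196 [2, 0, -2, 12, 12, 11, 8, 74, 79, 9, 7, 0, 0, 0, 4]
200 [2, 1, 1, 8, 12, 7, 79, 80, 77, 12, 10, 1, 11, 1, -2]
204 [-1, 0, 6, 10, 15, 11, 85, 85, 85, 88, 12, -4, -3, -1, -3]
208 [-4, -1, 0, 7, 8, 19, 94, 89, 86, 89, 8, -2, 0, 2, 0]
212 [3, 2, 3, 10, 21, 81, 94, 92, 90, 89, 8, -1, -4, -1, 0]
216 [-2, 0, 11, 17, 13, 12, 91, 92, 92, 86, -1, -2, 3, -3, 2]
220 [-2, 1, 10, 18, 13, 19, 14, 10, 12, 18, -2, -2, 0, -8, -6]
224 [-1, 5, 15, 24, 24, 67, 66, 65, 15, 13, -3, 1, 1, 0, -4]
228 [-3, 1, 14, 11, 10, 11, 14, 13, 10, 14, 3, 0, 1, 1, -5]
232 [0, 0, 0, 5, 1, 1, -1, 7, 19, 10, -1, -7, -1, -9, 2]
236 [0, 2, 1, 6, 0, 1, -3, 4, 1, 3, 2, -2, 2, 1, 0]
```

View pics/c.png

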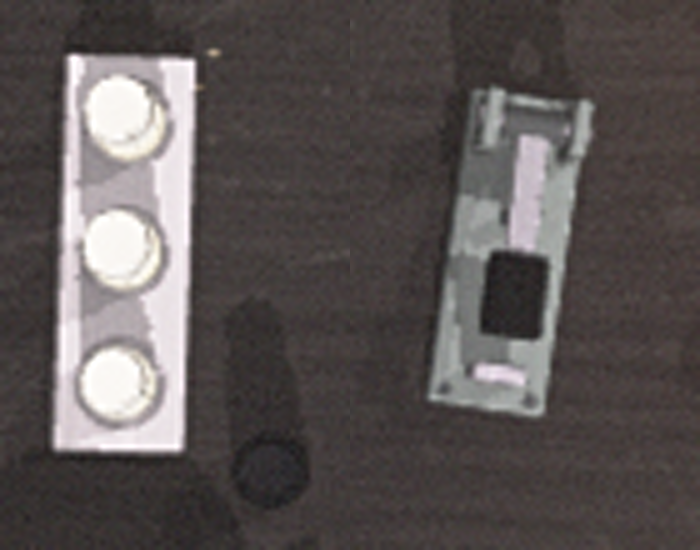

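The enlarged crop (5x) shows the short vial is the nearest one, with its cap at (278,226). The nest corners are at (268.6,161), (294.4,162), (292,240) and (265.6,240). The station's pad is at (387.8,208.8) and its post at (385,225).

```bash
cat >> h.py <<'E'
def hit(m,u,v,z):
    fl=200/np.tan(np.radians(m['fovy'])/2); A=R.from_rotvec(m['attitude']).as_matrix()
    r=A@np.array([(u-m['cx'])/fl,(v-m['cy'])/fl,1]); return m['origin']+r*(z-m['origin'][2])/r[2]
E
python3 - <<'E'
from h import *
p,d,m=load('top0')
np.set_printoptions(precision=4,suppress=True)
for n,u,v,z in [('nest',268.6,161,.016),('',294.4,162,.016),('',292,240,.016),('',265.6,240,.016),('cap',278,226,.074),('cap2',279,199.5,.091),('cap3',279,172.5,.091),('black',308.8,243.5,.068),
 ('st',379.4,167.6,.014),('',394,233,.014),('',371,230,.014),('post',385,225,.066),('pad',387.8,208.8,.086)]: print(n,hit(m,u,v,z)[:2])
print(R.from_rotvec(arm.state()['ee_rot']).as_matrix())
E
```

```text
nest [0.6599 0.0651]
 [ 0.659  -0.0126]
 [ 0.4249 -0.0129]
 [0.4227 0.0657]
cap [0.4642 0.0251]
cap2 [0.5393 0.0233]
cap3 [0.6166 0.0259]
black [ 0.4165 -0.0646]
st [ 0.6493 -0.2686]
 [ 0.4542 -0.3161]
 [ 0.4612 -0.2474]
post [ 0.4759 -0.2827]
pad [ 0.5217 -0.2874]
[[-0.9346  0.3558 -0.0004]
 [ 0.3558  0.9346 -0.0009]
 [ 0.0001 -0.001  -1.    ]]
```

Emit:
servo_tool:
  rows: [-0.2,-0.2,0,0,0,0,-1,-0.5,-0.5,0,0,0,0,-1,-0.75,-0.75,0,0,0,0,-1,-0.94,-0.97,0,0,0,0,-1,-0.94,-0.97,0,0,0,0,-1]

```text
time_s: 0.72
tool_pos: [0.303, 0.396, 0.2338]
ee_rot: [-0.573, -3.089, 0.001]
wrist_force: [-0.5, 1.4, 0.1]
width: 1.001
finger_force: 0.0
```

Emit:
servo_tool:
  rows: [-0.2,-0.2,0,0,0,0,-1,-0.5,-0.5,0,0,0,0,-1,-0.75,-0.75,0,0,0,0,-1,-0.94,-0.97,0,0,0,0,-1,-0.94,-0.97,0,0,0,0,-1]

```text
time_s: 1.35
tool_pos: [0.3833, 0.2107, 0.2336]
ee_rot: [0.573, 3.089, 0.0]
wrist_force: [0.5, 0.6, 0.4]
width: 1.002
finger_force: 0.0
```

Emit:
servo_tool:
  rows: [-0.2,-0.2,0,0,0,-0.15,-1,-0.5,-0.5,0,0,0,-0.3,-1,-0.75,-0.75,0,0,0,-0.463,-1,-0.94,-0.97,0.2,0,0,-0.463,-1,-0.94,-0.97,0.2,0,0,-0.463,-1,-0.94,-0.97,0.2,0,0,-0.463,-1]

```text
time_s: 2.1
tool_pos: [0.4625, 0.0269, 0.2037]
ee_rot: [0.0, -3.141, -0.001]
wrist_force: [-0.2, 0.7, 0.2]
width: 1.002
finger_force: 0.0
```

```bash
python3 - <<'E'
from h import *
np.set_printoptions(precision=4,suppress=True)
s=arm.state();print(s['time_s'],s['tool_pos'],R.from_rotvec(s['ee_rot']).as_matrix())
p,d,m=snap('wrist','w1');print(m)
E
```

```text
2.1 [0.4625 0.0269 0.2037] [[-1.     -0.0003 -0.0003]
 [-0.0003  1.      0.0004]
 [ 0.0003  0.0004 -1.    ]]
{'fovy': 61.01727790933268, 'cx': 315.68369343865436, 'cy': 199.02707815918862, 'origin': array([0.3803, 0.0254, 0.3551]), 'attitude': array([2.0627, 2.0612, 0.3102])}
```

View pics/w1.png

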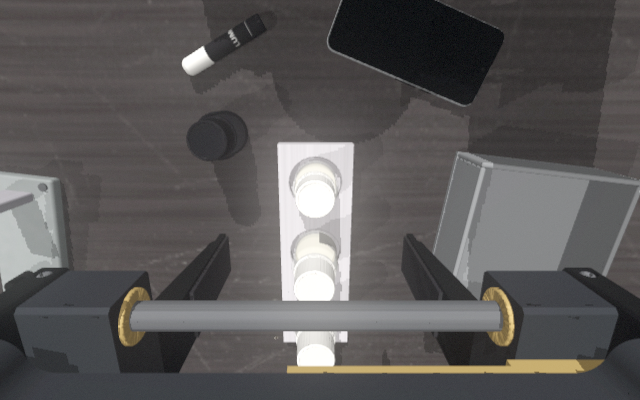

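The wrist view shows the short vial's cap at (316,198), centred between the fingers, with the black vial at (212,137), clear of the fingers.

```bash
python3 - <<'E'
from h import *
np.set_printoptions(precision=4,suppress=True)
p,d,m=load('w1');P=cloud(d,m)
print(hit(m,316,198,.074),hit(m,208,137,.06),P[198,316],P[137,208])
w=P[150:225,285:350].reshape(-1,3);s=w[(w[:,2]>.066)&(w[:,2]<.083)];print(s.min(0),s.max(0),np.median(s,0),len(s))
w=P[110:165,180:250].reshape(-1,3);s=w[w[:,2]>.03];print('blk',s.min(0),s.max(0))
E
```

```text
[0.4656 0.026  0.074 ] [ 0.4149 -0.0669  0.06  ] [0.466  0.026  0.0726] [ 0.4141 -0.0649  0.0665]
[0.4495 0.0077 0.066 ] [0.4844 0.0419 0.076 ] [0.4658 0.0251 0.0735] 1257
blk [ 0.3803 -0.0834  0.0302] [0.4398 0.0254 0.3551]
```

Emit:
servo_tool:
  rows: [-0.027,-0.013,0.2,0,0,0,-1,-0.027,-0.013,0.5,0,0,0,-1,-0.027,-0.013,0.8,0,0,0,-1,-0.027,-0.013,0.95,0,0,0,-1,-0.027,-0.013,0.95,0,0,0,-1]

```text
time_s: 2.78
tool_pos: [0.466, 0.0251, 0.0606]
ee_rot: [0.003, -3.14, -0.0]
wrist_force: [0.3, 0.3, 1.5]
width: 1.0
finger_force: 0.0
```

Emit:
servo_tool:
  rows: [0,0,0.1,0,0,0,-1,0,0,0.1,0,0,0,-1,0,0,0.1,0,0,0,1,0,0,0.1,0,0,0,1,0,0,0.1,0,0,0,1,0,0,0.1,0,0,0,1,0,0,0.1,0,0,0,1,0,0,0.1,0,0,0,1]

```text
time_s: 3.78
tool_pos: [0.4664, 0.0237, 0.0461]
ee_rot: [0.0, 3.142, 0.0]
wrist_force: [-0.1, 0.2, 0.9]
width: 0.458
finger_force: 30.0
```

Emit:
servo_tool:
  rows: [0,0,-0.15,0,0,0,1,0,0,-0.45,0,0,0,1,0,0,-0.8,0,0,0,1,-0.05,0.2,-0.85,0,0,0,1,-0.1,0.5,-0.85,0,0,0,1,-0.2,0.8,-0.85,0,0,0,1,-0.22,1,-0.85,0,0,0,1,-0.22,1,-0.85,0,0,0,1]

```text
time_s: 4.78
tool_pos: [0.4992, 0.1752, 0.1733]
ee_rot: [0.004, -3.141, -0.0]
wrist_force: [-0.4, -0.3, -1.2]
width: 0.454
finger_force: 30.0
```

Emit:
servo_tool:
  rows: [-0.1,0.2,0,0,0,0,1,-0.22,0.43,0,0,0,0,1,-0.22,0.43,0.2,0,0,0,1,-0.22,0.43,0.5,0,0,0,1,-0.22,0.43,0.7,0,0,0,1,-0.22,0.43,0.77,0,0,0,1,-0.22,0.43,0.8,0,0,0,1,-0.22,0.43,0.8,0,0,0,1]

```text
time_s: 5.78
tool_pos: [0.5328, 0.2381, 0.0544]
ee_rot: [0.001, 3.141, 0.001]
wrist_force: [0.8, -0.8, -0.4]
width: 0.456
finger_force: 30.0
```

```bash
python3 - <<'E'
from h import *
p,d,m=snap('scene','s1')
q,_,_=snap('top','t1')
cv2.imwrite('pics/c2.png',np.hstack([cv2.resize(p[100:250,170:350],None,fx=2.2,fy=2.2),cv2.resize(q[140:250,160:290],(390,330))]))
E
```

```text
(no output)
```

View pics/c2.png

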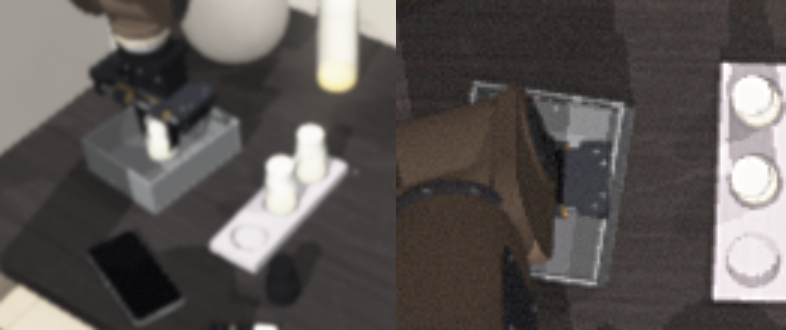

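The vial is inside the crate, clear of the walls, and both tall vials are still standing. Releasing it now.

Emit:
servo_tool:
  rows: [0,0,0,0,0,0,-0.4,0,0,0,0,0,0,-0.4,0,0,0,0,0,0,-0.4,0,0,0,0,0,0,-0.4,0,0,-0.15,0,0,0,-0.4,0,0,-0.4,0,0,0,-0.4,0,0,-0.7,0,0,0,-0.4,0,0,-1,0,0,0,-0.4,0,0,-1,0,0,0,-0.4]

```text
time_s: 7.0
tool_pos: [0.5335, 0.2386, 0.2069]
ee_rot: [0.0, 3.136, 0.003]
wrist_force: [-0.2, -0.0, -0.3]
width: 0.7
finger_force: 0.0
```

Emit:
servo_tool:
  rows: [0,-0.3,0,0,0,0,1,0,-0.65,0,0,0,0,1,0,-1,0,0,0,0,1,0,-1,0,0,0,0,1]

```text
time_s: 7.5
tool_pos: [0.5321, 0.0855, 0.2027]
ee_rot: [-0.006, -3.14, 0.0]
wrist_force: [0.9, 0.8, -1.0]
width: 0.34
finger_force: 0.0
```

Emit:
servo_tool:
  rows: [0,-0.3,0,0,0,0,1,0,-0.65,0,0,0,0,1,0,-1,0,0,0,0,1,0,-1,0,0,0,0,1]

```text
time_s: 8.0
tool_pos: [0.5324, -0.0637, 0.2028]
ee_rot: [-0.005, -3.141, -0.0]
wrist_force: [-0.7, 0.4, -0.1]
width: 0.006
finger_force: 0.0
```

Emit:
servo_tool:
  rows: [0,-0.3,0,0,0,0,1,0,-0.65,0,0,0,0,1,0,-1,0,0,0,0,1,0,-1,0,0,0,0,1]

```text
time_s: 8.5
tool_pos: [0.5326, -0.2131, 0.2027]
ee_rot: [-0.004, -3.141, -0.001]
wrist_force: [0.0, 0.8, -0.5]
width: 0.007
finger_force: 0.0
```

Emit:
servo_tool:
  rows: [0.04,-0.3,0,0,0,0.13,1,0.08,-0.5,0,0,0,0.13,1,0.08,-0.5,0,0,0,0.13,1,0.08,-0.5,0,0,0,0.13,1]

```text
time_s: 9.0
tool_pos: [0.5208, -0.2849, 0.2033]
ee_rot: [-0.159, -3.137, -0.001]
wrist_force: [-0.0, 0.6, -0.1]
width: 0.006
finger_force: 0.0
```

```bash
python3 - <<'E'
from h import *
np.set_printoptions(precision=4,suppress=True)
s=arm.state();print(s['time_s'],s['tool_pos'],s['width'])
p,d,m=snap('wrist','w2')
q,_,_=snap('top','t2')
cv2.imwrite('pics/c3.png',np.hstack([cv2.resize(p,(560,350)),cv2.resize(q[150:250,170:230],(210,350))]))
P=cloud(d,m)
for v in range(100,330,12): print(v,[int(1000*z) for z in P[v,240:400:10,2]])
E
```

```text
9.0 [ 0.5208 -0.2849  0.2033] 0.005855291842586493
100 [0, 0, 0, 0, 0, 0, 0, 0, 1, 0, -1, 0, 0, 1, 0, 1]
112 [1, 0, 0, 0, 0, 0, 1, 1, 0, 0, 0, 0, 0, 2, 0, 1]
124 [0, 0, 0, 1, 16, 16, 14, 15, 13, 15, 16, 0, 1, 0, 0, 0]
136 [0, 1, 0, 0, 14, 13, 33, 29, 28, 13, 14, 0, 1, 0, 0, 0]
148 [0, 1, 0, 0, 14, 15, 66, 65, 65, 14, 13, 1, 1, 0, 0, 0]
160 [0, -1, 1, 0, 13, 13, 14, 14, 14, 16, 14, 1, 0, 0, 0, 0]
172 [0, 1, 0, 0, 14, 15, 13, 14, 15, 14, 15, -1, 1, 0, 1, 0]
184 [0, 0, 0, 0, 14, 87, 91, 90, 91, 89, 16, 0, 0, 0, 0, 0]
196 [1, 0, 0, 0, 13, 85, 88, 88, 89, 88, 13, 0, 0, 0, 1, 0]
208 [0, 1, 0, 0, 13, 83, 86, 87, 87, 87, 13, 0, 0, 1, 0, 0]
220 [0, 0, 0, 0, 14, 80, 86, 85, 84, 82, 13, 0, 0, 0, 0, 0]
232 [1, 0, 0, 1, 14, 14, 14, 77, 76, 14, 14, 0, 1, 1, 0, 0]
244 [0, 1, 0, 0, 14, 14, 14, 198, 198, 14, 14, 0, 0, 0, 0, 0]
256 [1, 1, 0, 0, 13, 14, 211, 210, 211, 210, 14, 1, 0, 0, 0, 0]
268 [1, 0, 0, 2, 12, 32, 222, 222, 222, 223, 13, 0, 1, 0, 1, 0]
280 [272, 272, 271, 272, 272, 273, 272, 233, 233, 271, 272, 271, 273, 272, 271, 272]
292 [278, 278, 278, 278, 278, 277, 279, 276, 276, 278, 278, 278, 278, 278, 277, 279]
304 [283, 282, 283, 283, 284, 282, 283, 279, 280, 283, 283, 283, 282, 284, 284, 283]
316 [286, 286, 285, 286, 285, 285, 287, 282, 282, 286, 286, 285, 286, 286, 286, 285]
328 [286, 286, 284, 286, 286, 285, 286, 284, 282, 286, 286, 286, 286, 285, 287, 286]
```

View pics/c3.png

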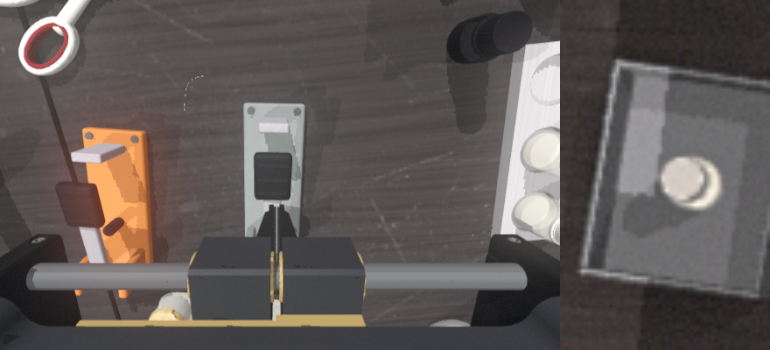

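The vial stands in the crate. The wrist view, in pixels of this picture, shows the grey station with its pad at (272,176) and the gauge post at (273,127).

```bash
cat > meas.py <<'E'
from h import *
np.set_printoptions(precision=4,suppress=True)
def meas(f,zr=(.045,.10)):
    p,d,m=load(f);P=cloud(d,m).reshape(-1,3)
    st=R.from_rotvec([0,0,-.103]).as_matrix()[:2,:2]; c=np.array([.476,-.2827]); L=(P[:,:2]-c)@st
    a=(abs(L[:,1])<.03)&(P[:,2]<zr[1])&(P[:,2]>zr[0])
    po=P[a&(abs(L[:,0])<.013)&(P[:,2]>.06)]; pa=P[a&(L[:,0]>.013)&(L[:,0]<.075)]
    print('post',(po.min(0)+po.max(0))/2,np.median(po,0),len(po))
    r=cv2.minAreaRect(pa[:,:2].astype(np.float32)); print('pad',r,pa.min(0),pa.max(0),len(pa))
    k=lstsq=np.linalg.lstsq(np.c_[(pa[:,:2]-c)@st,np.ones(len(pa))],pa[:,2],rcond=None)[0]; print('pad plane: slope x,y, z at post',k,'z at 17,42,67mm',k[2]+k[0]*np.array([.017,.042,.067]))
    b=P[(abs(P[:,2]-.014)<.004)&(L[:,0]>-.04)&(L[:,0]<.05)&(abs(L[:,1])<.05)]
    print('base',cv2.minAreaRect(b[:,:2].astype(np.float32)),np.median(b[:,2]))
E
python3 -c "
from meas import *
meas('w2',(.07,.1))
s=arm.state();print(s['tool_pos'],R.from_rotvec(s['ee_rot']).as_matrix(),s['wrist_force'])"
```

```text
Traceback (most recent call last):
  File "meas.py", line 8, in meas
    print('post',(po.min(0)+po.max(0))/2,np.median(po,0),len(po))
                  ~~~~~~^^^
ValueError: zero-size array to reduction operation minimum which has no identity
```

```bash
python3 -c "
from meas import *
meas('w2',(.062,.1))
s=arm.state();print(s['tool_pos'],R.from_rotvec(s['ee_rot']).as_matrix(),s['wrist_force'])"
```

```text
post [ 0.4802 -0.2849  0.0653] [ 0.4802 -0.285   0.0662] 416
pad ((0.5250861048698425, -0.29020175337791443), (0.035863738507032394, 0.05092838779091835), 82.40803527832031) [ 0.498  -0.3108  0.078 ] [ 0.5508 -0.2702  0.0935] 2329
pad plane: slope x,y, z at post [-0.164   0.0044  0.0951] z at 17,42,67mm [0.0923 0.0882 0.0841]
base ((0.49314722418785095, -0.2864299416542053), (0.0700959712266922, 0.06574912369251251), 83.21273803710938) 0.014418749888155613
[ 0.5208 -0.2851  0.2035] [[-0.9949  0.1004 -0.0002]
 [ 0.1004  0.9949  0.0005]
 [ 0.0003  0.0005 -1.    ]] [-0.4503  0.1068 -0.0583]
```

Emit:
servo_tool:
  rows: [-0.014,-0.03,0.15,0,0,0,1,-0.014,-0.03,0.4,0,0,0,1,-0.014,-0.03,0.55,0,0,0,1,-0.014,-0.03,0.6,0,0,0,1,-0.014,-0.03,0.64,0,0,0,1,-0.014,-0.03,0.68,0,0,0,1,-0.014,-0.03,0.72,0,0,0,1,-0.014,-0.03,0.75,0,0,0,1,-0.014,-0.03,0.77,0,0,0,1,-0.014,-0.03,0.77,0,0,0,1,-0.014,-0.03,0.77,0,0,0,1]

```text
time_s: 10.48
tool_pos: [0.5217, -0.2915, 0.0882]
ee_rot: [-0.161, -3.137, -0.0]
wrist_force: [-3.4, 0.9, 5.8]
width: 0.001
finger_force: 2.8
```

```bash
python3 -c "
from meas import *
p,d,m=snap('wrist','w3')
s=arm.state();print(arm.tip_reach,s['tool_pos'],R.from_rotvec(s['ee_rot']).as_matrix(),s['wrist_force'])
cv2.imwrite('pics/c4.png',cv2.resize(p[0:300,150:470],(640,600)))
meas('w3',(.045,.08))"
```

```text
0.019 [ 0.5217 -0.2915  0.0882] [[-0.9948  0.1021 -0.0004]
 [ 0.1021  0.9948  0.0002]
 [ 0.0005  0.0002 -1.    ]] [-3.6761  0.6982  5.8636]
post [ 0.4804 -0.2846  0.064 ] [ 0.4794 -0.2847  0.0661] 1107
pad ((0.516499400138855, -0.2891935706138611), (0.035864897072315216, 0.03965725004673004), 83.02252960205078) [ 0.4955 -0.3094  0.0605] [ 0.5382 -0.2697  0.0799] 3234
pad plane: slope x,y, z at post [ 0.0307 -0.0055  0.068 ] z at 17,42,67mm [0.0685 0.0693 0.07  ]
base ((0.49319159984588623, -0.286368727684021), (0.07036738097667694, 0.06595312803983688), 83.19578552246094) 0.014362978548920713
```

View pics/c4.png

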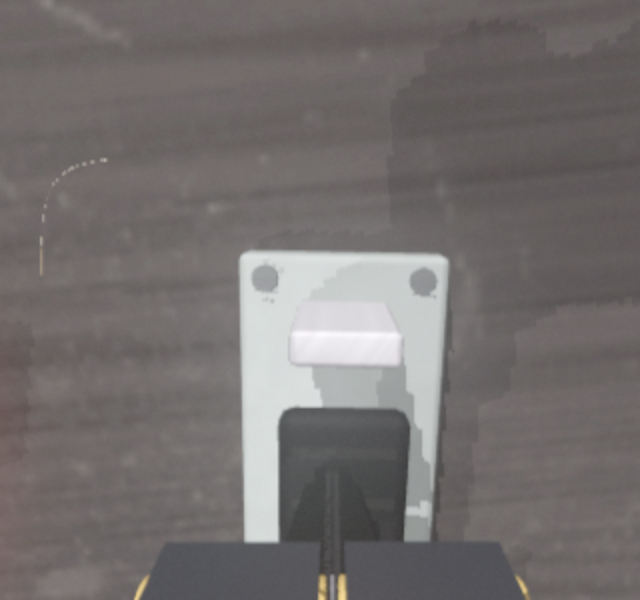

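The close view shows the fingertips on the pad and the lever a few mm above level: TCP z is 88.2 mm, against 85 mm when level.

Emit:
servo_tool:
  rows: [0,0,0.01,0,0,0,1,0,0,0.021,0,0,0,1,0,0,0.021,0,0,0,1,0,0,0.021,0,0,0,1,0,0,0.021,0,0,0,1,0,0,0.021,0,0,0,1]

```text
time_s: 11.28
tool_pos: [0.5216, -0.2915, 0.0852]
ee_rot: [-0.161, -3.137, -0.0]
wrist_force: [-4.7, -0.4, 7.6]
width: 0.003
finger_force: 3.4
```

```bash
cat > m2.py <<'E'
from meas import *
import sys
def prof(f):
    p,d,m=load(f);P=cloud(d,m).reshape(-1,3); st=R.from_rotvec([0,0,-.115]).as_matrix()[:2,:2]
    L=(P[:,:2]-[.4800,-.2848])@st
    for x in range(-4,34,2):
        s=P[(abs(L[:,0]-x/1000)<.001)&(abs(abs(L[:,1])-.010)<.003)&(P[:,2]>.045)&(P[:,2]<.08),2]
        if len(s): print(x,len(s),round(1000*np.median(s),2),end=' | ')
    print()
E
python3 -c "
from m2 import *
p,d,m=snap('wrist','w4')
s=arm.state();print(s['time_s'],s['tool_pos'],s['wrist_force'])
prof('w2');prof('w3');prof('w4')
cv2.imwrite('pics/c5.png',cv2.resize(p[100:300,200:420],(660,600)))"
```

```text
11.325 [ 0.5216 -0.2915  0.0852] [-5.1912  0.8383  6.5893]
-4 63 62.58 | -2 34 66.35 | 0 35 66.55 | 2 30 66.64 | 4 31 66.35 | 6 5 64.5 | 
-4 226 61.79 | -2 84 66.46 | 0 92 66.33 | 2 89 66.3 | 4 75 65.99 | 6 10 64.53 | 18 143 66.31 | 20 98 69.21 | 22 78 69.77 | 24 74 69.64 | 26 94 69.9 | 28 78 70.4 | 30 60 69.64 | 32 87 69.58 | 
-4 244 61.35 | -2 96 66.22 | 0 85 66.44 | 2 84 66.42 | 4 74 66.0 | 6 5 64.12 | 16 1 60.58 | 18 152 63.17 | 20 85 65.52 | 22 82 66.31 | 24 81 66.32 | 26 92 66.68 | 28 72 67.04 | 30 69 66.21 | 32 105 66.57 |
```

The pad top measures 66.4 mm and the post top 66.4 mm, so they are flush at about 7 N. Handing in.

```bash
python3 -c "
from workcell import arm
print(arm.finish_job())"
```

```text
the job is handed in; nothing more can be done
None
```

The short vial is in the grey crate, both tall vials are still in their pockets, and I handed the job in with the fingers holding the lever level, its pad flush with the gauge post.

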